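# Log the reference standards and pack them away

## Robot

A 6-joint arm with a two-finger parallel gripper is mounted at the origin on the work surface. World frame = base frame: x ahead of the robot, y to its left, z up, the work surface at z = 0. Lengths are in mm, angles in rad, forces in N, time in s.
With the tool pointing down it reaches from about 325 to 900 mm from the base axis. Payload 6.1 kg.
Tool frame: the origin (TCP) lies between the finger pads; the fingertips stand tcp_to_tips ahead of it and the grasp point (between the pads) is the TCP (tcp_to_tips is the distance from the TCP to the fingertips, in mm); z points along the fingers, y is the line along which they close (so a half turn about z gives the same grasp; the last joint's range is limited). The gripper opens to 85 mm and grips with 20 to 120 N. Pads are 22 mm wide; open, the fingers measure 114 mm over their backs; the gripper's body (76 mm by 85 mm) begins 54 mm behind the grasp point. The pads swing forward as they close: fully open they stand 13 mm farther back than shut.
Start: joints at [-1.383, 0.22, 1.526, -0, 1.395, -0.126], TCP at [192.915, -594.474, 250.3] pointing down, gripper open.
Joint ranges: [-2.98, 2.98], [-0.91, 2.08], [0.09, 2.57], [-1.24, 4.39], [0.2, 2.65], [-2.68, 2.68]. Speed limits (rad/s): [2.57, 2.57, 3.01, 3.14, 3.14, 3.14].

## Interface

Orientations are given as a unit quaternion [x, y, z, w].
In Python, from bench import * gives the robot as it stands. The module is installed in compiled form; this text tells all that it offers. Calls block until the motion is done:
- movep(position, orientation): joint-space move of the TCP to a pose.
- servo_line(position, ori=None, vel=150, force_limit=None): straight line of the TCP; ori=None keeps the orientation; vel is the mean speed in mm/s. With force_limit (N) it stops when the force on the tool has changed by that much, and returns True; else False.
- goto_joints(angles): joint-space move.
- grip(opening, strength=None): finger opening in mm; strength is the grip in N (None keeps the last); returns when the fingers have stopped.
- hold(seconds).
- solve_ik(position, orientation): joint angles nearest the present ones, or None.
- read_state(): the state.
- read_camera(name): name is "scene" or "side" or "wrist"; returns the picture (400x640x3 uint8, red, green, blue); there is no depth.
- get_calibration(name): a dict with "fx", "fy", "cx", "cy" (pixels), "eye" and "rotation" of the camera in the world; the wrist camera has in their place "T_tool_cam" (4x4, takes a point from camera to tool coordinates, whose origin is the TCP and whose axes are the flange's). Camera axes: x right, y down, z forward; pixel columns grow to the right and rows downward; lengths in mm; the calibration is good to about 2 mm. A picture is of the moment at which its call begins: read the wrist's pose just before it. get_calibration takes no time and is no camera call.
A pose or a line that the arm cannot do raises PlanningError and nothing moves.
- hand_in(): hands the job in; it is judged then, once.
The state is a dict: "clock": time; "q": joint angles; "qd": joint speeds; "joint_efforts": joint torques, N m; "position": TCP position; "eef_rot": TCP orientation; "contact_force": force on the tool from outside, world axes, zero at the start; "moment": the same for the moment, N m; "gripper_width": finger opening in mm; "finger_force": force on a finger pad.
Only numpy, scipy, OpenCV 4.12 (cv2) and the standard library are available. Lean on these libraries where they do the work, as an engineer would, in place of code of your own. Each camera call takes 0.05 s, during which the arm holds its last target. There are 200 camera calls.

## Task

Log the sealed reference standards that are out on the bench: hold the reader pen upright and rest its spring tip on the steel button on top of each one for about a second, in the order round, square, oblong, cross (one of them may be missing). Then hang the pen back in its fork holder, stand each standard upright in the case bay whose label shows its shape, and lower the case's lid fully shut. Leave the other things on the bench where they are.

Things in the scene. Friction and masses are not known exactly. Their poses are not given: they have to be found in the camera images.
- std_round: sealed reference standard 'round': a plain round cylinder, 40 mm diameter, black plastic on an aluminium foot 12 mm high, 44 mm tall plus a 3 mm high steel button (14 mm diameter) at the centre of its top, whose face is 47 mm above the underside; origin at the centre of its underside, z up; about 0.14 kg; loose on the bench; may be absent
- slot_round (a point): floor centre of the case bay whose label (white tile 36 x 52 mm with the shape in black, on the case's front ledge, 64 mm to the -x side of the bay centre) shows the round shape; x, y axes along the case's x, y. Each bay is 58 x 58 mm inside, its floor 4 mm above the bench, its walls' top 18 mm above the bench; which label is at which bay changes from start to start
- std_square: sealed reference standard 'square': a square block, 38 x 38 mm, black plastic on an aluminium foot 12 mm high, 44 mm tall plus a 3 mm high steel button (14 mm diameter) at the centre of its top, whose face is 47 mm above the underside; origin at the centre of its underside, z up; about 0.14 kg; loose on the bench; may be absent
- slot_square (a point): floor centre of the case bay whose label (white tile 36 x 52 mm with the shape in black, on the case's front ledge, 64 mm to the -x side of the bay centre) shows the square shape; x, y axes along the case's x, y. Each bay is 58 x 58 mm inside, its floor 4 mm above the bench, its walls' top 18 mm above the bench; which label is at which bay changes from start to start
- std_oblong: sealed reference standard 'oblong': an oblong block, 28 mm along its x by 50 mm along its y, black plastic on an aluminium foot 12 mm high, 44 mm tall plus a 3 mm high steel button (14 mm diameter) at the centre of its top, whose face is 47 mm above the underside; origin at the centre of its underside, z up; about 0.14 kg; loose on the bench; may be absent
- slot_oblong (a point): floor centre of the case bay whose label (white tile 36 x 52 mm with the shape in black, on the case's front ledge, 64 mm to the -x side of the bay centre) shows the oblong shape; x, y axes along the case's x, y. Each bay is 58 x 58 mm inside, its floor 4 mm above the bench, its walls' top 18 mm above the bench; which label is at which bay changes from start to start
- std_cross: sealed reference standard 'cross': a plus-shaped block, two bars 46 mm long and 18 mm wide crossing at the centre along its x and y, black plastic on an aluminium foot 12 mm high, 44 mm tall plus a 3 mm high steel button (14 mm diameter) at the centre of its top, whose face is 47 mm above the underside; origin at the centre of its underside, z up; about 0.14 kg; loose on the bench; may be absent
- slot_cross (a point): floor centre of the case bay whose label (white tile 36 x 52 mm with the shape in black, on the case's front ledge, 64 mm to the -x side of the bay centre) shows the cross shape; x, y axes along the case's x, y. Each bay is 58 x 58 mm inside, its floor 4 mm above the bench, its walls' top 18 mm above the bench; which label is at which bay changes from start to start
- case: fixed grey storage case with a row of four bays along its y axis, 62 mm apart centre to centre; origin on the bench under the middle of the row; 252 mm long in y; label ledge on its -x side out to x = -85 mm; front wall 14 mm thick, on which the lid's edge comes down; solid rear deck (18 mm high) from x = 29 to 53 mm; hinge line of the lid along y at x = 54 mm, 18.5 mm above the bench
- lid (a joint): angle of the case's lid: 0 closed, 1.57 upright, up to 1.95 leaning back. The hinge is stiff (about 0.14 N m of friction), so the lid stays at any angle and must be pushed all the way (about 2 N at its edge)
- lid_edge (a point): middle of the lid's upper free edge. The lid is a hollow hood 252 mm wide, measured closed: 97 mm from hinge to free edge (-x), its outer top face 44 mm above the hinge line, walls 4 mm, open at the hinge side; a tab 60 mm wide, 8 mm thick sticks out 16 mm from the middle of its front, centred 12 mm below the top face. Open, the top face looks to +x, away from the robot
- holder: fixed dark steel fork holder: base plate 75 x 70 mm, column (14 x 48 mm) on its +x side, at x = 22 to 36 mm, and two prongs 26 mm apart reaching to -x (to x = -26 mm), their top 105 mm above the bench; origin on the bench under the point midway between the prongs where the pen's axis belongs
- pen: reader pen hanging tip down in the fork by its collar: collar 38 mm diameter, 6 mm thick; origin at the centre of the collar's underside (105 mm above the bench when hung, on the holder's axis), z along the pen towards the handle; round handle 22 mm diameter from 6 to 62 mm above the origin; steel stem 16 mm diameter from 0 to 66 mm below it; brass tip ends 82 mm below it; 0.13 kg
- pen_tip (a point): end of the pen's brass tip (6 mm diameter), which springs in and out
- plunger (a joint): how far the pen's tip is pushed in, m: 0 free, 0.008 at its stop; spring 0.6 N at the start rising 0.3 N per mm
- bottle_a: bystander, to be left alone: amber jar with blue cap, 60 mm diameter, 120 mm high; origin at the centre of its underside
- bottle_b: bystander, to be left alone: amber jar with blue cap, 60 mm diameter, 120 mm high; origin at the centre of its underside
- beaker: bystander, to be left alone: glass beaker, 64 mm diameter, 80 mm high; origin at the centre of its underside
- dish: bystander, to be left alone: shallow glass dish, 90 mm diameter, 15 mm high; origin at the centre of its underside
- timer: bystander, to be left alone: white timer, 60 x 70 x 22 mm; origin at the centre of its underside
- slide_box: bystander, to be left alone: wooden slide box, 40 x 85 x 30 mm; origin at the centre of its underside
- cap: bystander, to be left alone: loose blue bottle cap, 38 mm diameter, 18 mm high, lying among the standards; origin at the centre of its underside
- wash_bottle: bystander, to be left alone: white wash bottle with red cap, 66 mm diameter, 190 mm high; origin at the centre of its underside
Things that resemble listed ones, but are neither listed nor needed, are in the scene too. Leave any green or yellow look-alike of the std_oblong alone. What is shaped like the std_cross but yellow is not meant.

How it is judged (in metres and radians):
On the way, in this order (a step that is already met when the one before it is completed fails the run):
1. the pen's tip is held on the button of the round standard (within 6 mm of its centre along each axis, pressing over 0.4 N) for 0.3 s while the standard stands upright (contact force between pen and std_round above 0.4 N and x of pen_tip in the frame of std_round between -0.006 and 0.006 m and y of pen_tip in the frame of std_round between -0.006 and 0.006 m and z of pen_tip in the frame of std_round between 0.041 and 0.053 m and angle between std_round's own z axis and vertical below 0.12 rad), for 0.3 s.
2. the pen's tip is held on the button of the square standard (within 6 mm of its centre along each axis, pressing over 0.4 N) for 0.3 s while the standard stands upright (contact force between pen and std_square above 0.4 N and x of pen_tip in the frame of std_square between -0.006 and 0.006 m and y of pen_tip in the frame of std_square between -0.006 and 0.006 m and z of pen_tip in the frame of std_square between 0.041 and 0.053 m and angle between std_square's own z axis and vertical below 0.12 rad), for 0.3 s.
3. the pen's tip is held on the button of the oblong standard (within 6 mm of its centre along each axis, pressing over 0.4 N) for 0.3 s while the standard stands upright (contact force between pen and std_oblong above 0.4 N and x of pen_tip in the frame of std_oblong between -0.006 and 0.006 m and y of pen_tip in the frame of std_oblong between -0.006 and 0.006 m and z of pen_tip in the frame of std_oblong between 0.041 and 0.053 m and angle between std_oblong's own z axis and vertical below 0.12 rad), for 0.3 s.
4. the pen's tip is held on the button of the cross standard (within 6 mm of its centre along each axis, pressing over 0.4 N) for 0.3 s while the standard stands upright (contact force between pen and std_cross above 0.4 N and x of pen_tip in the frame of std_cross between -0.006 and 0.006 m and y of pen_tip in the frame of std_cross between -0.006 and 0.006 m and z of pen_tip in the frame of std_cross between 0.041 and 0.053 m and angle between std_cross's own z axis and vertical below 0.12 rad), for 0.3 s.
At the end, for the whole second after the job is handed in: each standard present is upright (0.1 rad) and at rest on the floor of the bay with its own label, within 18 mm of its centre in x and y; the lid is below 0.05 rad; the pen hangs upright (0.12 rad), still, collar on the prongs (5 mm in height, 8 mm across, 20 mm along them) (x of std_round in the frame of slot_round between -0.018 and 0.018 m and y of std_round in the frame of slot_round between -0.018 and 0.018 m and z of std_round in the frame of slot_round below 0.005 m and angle between each of std_round, std_square, std_oblong, std_cross's own z axis and vertical below 0.1 rad and linear speed of each of std_round, std_square, std_oblong, std_cross, pen below 0.02 m/s and x of std_square in the frame of slot_square between -0.018 and 0.018 m and y of std_square in the frame of slot_square between -0.018 and 0.018 m and z of std_square in the frame of slot_square below 0.005 m and x of std_oblong in the frame of slot_oblong between -0.018 and 0.018 m and y of std_oblong in the frame of slot_oblong between -0.018 and 0.018 m and z of std_oblong in the frame of slot_oblong below 0.005 m and x of std_cross in the frame of slot_cross between -0.018 and 0.018 m and y of std_cross in the frame of slot_cross between -0.018 and 0.018 m and z of std_cross in the frame of slot_cross below 0.005 m and value of joint lid below 0.05 rad and x of pen in the frame of holder between -0.02 and 0.02 m and y of pen in the frame of holder between -0.008 and 0.008 m and z of pen in the frame of holder between 0.1 and 0.11 m and angle between pen's own z axis and vertical below 0.12 rad); the robot touches nothing.
It fails at once if a bystander is moved more than 60 mm from its place (distance of any of bottle_a, bottle_b, beaker, dish, timer, slide_box, cap, wash_bottle from where it was at the start of the episode above 0.06 m).
Of std_round, std_square, std_oblong, std_cross only 3 to 4 are there at a start; the rules pass over those that are not, and their reading is None.
At some moment in a run one of std_round, std_square, std_oblong, std_cross may be knocked a few centimetres aside while the robot is not near it.
It also fails if it takes over 208 s, if anything falls off the work surface, if the arm or the gripper's body presses on something with over 40 N, if the wrist force passes 120 N, or if a joint passes its speed limit or range.

## Working session

There is one attempt and no reset: what is moved stays moved. The work goes in short steps, each a Python script; the robot and the scene stay as the last script left them, time stands still between calls to the robot, and variables do not carry over. Pictures are saved under pics/ and viewed, at most 14 in all, crops included, and the job is handed in when it is done.

```bash
mkdir -p pics; ls; python3 - <<'E'
from bench import *
import cv2,numpy as np
for n in ["scene","side"]:
    im=read_camera(n); cv2.imwrite(f"pics/{n}0.png",im[:,:,::-1]); c=get_calibration(n); print(n,c)
print(get_calibration("wrist")); s=read_state(); print(s)
E
```

```text
pics
scene {'fx': 393.5660915450383, 'fy': 393.5660915450383, 'cx': 320.9763779690303, 'cy': 201.2711639417802, 'eye': array([1108.26718221, -615.17786447,  670.36512022]), 'rotation': array([ 0.83051483,  0.30605079, -0.15157479, -0.44000353])}
side {'fx': 443.29879936971093, 'fy': 443.29879936971093, 'cx': 311.8829702918491, 'cy': 191.65773694940486, 'eye': array([ 112.22045444, -812.62205349,  684.96792278]), 'rotation': array([ 0.84958809, -0.21392648,  0.11951327, -0.46706758])}
{'fx': 303.60619328854153, 'fy': 303.60619328854153, 'cx': 323.7390333009885, 'cy': 199.77468615166032, 'T_tool_cam': array([[ 1.27924161e-03, -9.46050460e-01, -3.24016805e-01,
         8.39288193e+01],
       [ 9.99999121e-01,  1.09731156e-03,  7.44184800e-04,
         9.16475911e-01],
       [-3.48488987e-04, -3.24017472e-01,  9.46051033e-01,
        -1.23921550e+02],
       [ 0.00000000e+00,  0.00000000e+00,  0.00000000e+00,
         1.00000000e+00]])}
{'clock': 0.1, 'q': array([-1.38310597e+00,  2.21179893e-01,  1.52751366e+00, -1.41940618e-06,
        1.39468188e+00, -1.26096830e-01]), 'qd': array([-1.26341743e-03, -3.68483856e-03, -2.26111274e-03, -9.89347106e-04,
       -3.88732629e-05, -8.05880522e-06]), 'joint_efforts': array([ 1.17355441e-03, -4.98245430e+01, -3.90544617e+01, -2.86891891e-04,
        5.75547965e-03,  2.69610595e-06]), 'position': array([ 192.81547219, -593.9732224 ,  249.27940512]), 'eef_rot': array([ 9.87717014e-01,  1.56250775e-01, -2.81458766e-05, -8.90945977e-04]), 'contact_force': array([ 0.21161697,  0.12097979, -0.27728292]), 'moment': array([-0.05013171, -0.00514513, -0.03269907]), 'finger_force': 0.0, 'gripper_width': 85.52308939444364}
```

View pics/scene0.png

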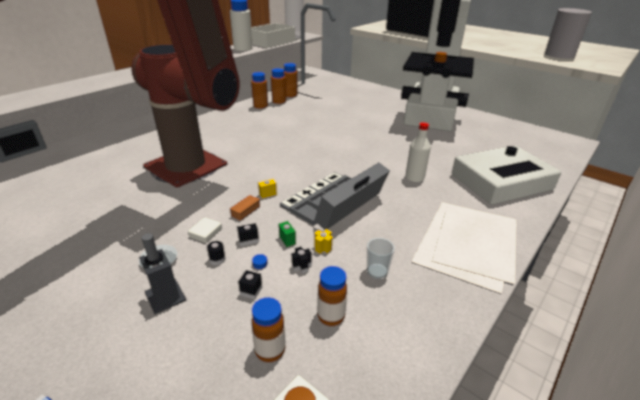

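View pics/side0.png

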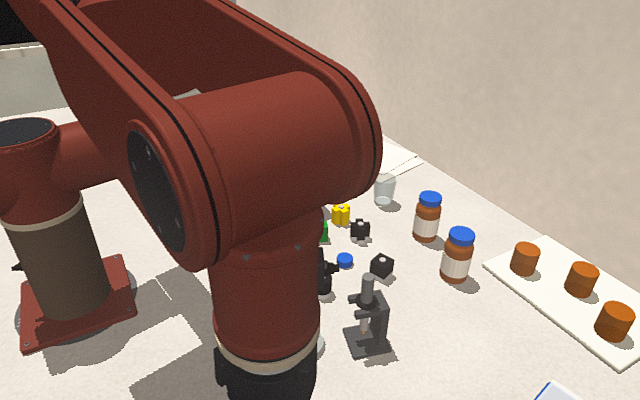

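The scene picture shows all four standards. Candidates:
- **Round:** black at (216,250).
- **Oblong:** black at (247,233). Its look-alikes are green (288,233) and yellow (267,188).
- **Square:** black at (250,283).
- **Cross:** black at (301,258). Its look-alike is yellow (323,240).
- **Cap:** blue at (260,261).
- **Holder and pen:** (160,275).
- **Case:** (335,195), lid open.

I choose the four black ones. Next, rough positions and an overhead wrist view.

```bash
cat > h.py <<'E'
from bench import *
import cv2,numpy as np
from scipy.spatial.transform import Rotation as R
def cam(name,s=None):
    c=get_calibration(name); K=(c["fx"],c["fy"],c["cx"],c["cy"])
    if name=="wrist":
        s=s or read_state(); T=np.eye(4); T[:3,:3]=R.from_quat(s["eef_rot"]).as_matrix(); T[:3,3]=s["position"]
        T=T@c["T_tool_cam"]; return K,T[:3,3],T[:3,:3]
    return K,np.array(c["eye"]),R.from_quat(c["rotation"]).as_matrix()
def ray(C,u,v):
    (fx,fy,cx,cy),e,M=C; d=M@np.array([(u-cx)/fx,(v-cy)/fy,1]); return e,d/np.linalg.norm(d)
def onz(C,u,v,z):
    e,d=ray(C,u,v); return e+d*(z-e[2])/d[2]
def proj(C,p):
    (fx,fy,cx,cy),e,M=C; q=M.T@(np.array(p,float)-e); return np.array([fx*q[0]/q[2]+cx,fy*q[1]/q[2]+cy])
def tri(rays):
    A=np.zeros((3,3));b=np.zeros(3)
    for e,d in rays:
        P=np.eye(3)-np.outer(d,d);A+=P;b+=P@e
    return np.linalg.solve(A,b)
def down(yaw): # tool z down; tool x axis at yaw in world
    return (R.from_euler('z',yaw)*R.from_euler('x',np.pi)).as_quat()
def snap(fn,name="wrist"):
    s=read_state(); im=read_camera(name); C=cam(name,s); cv2.imwrite("pics/"+fn,im[:,:,::-1])
    np.savez("pics/"+fn+".npz",K=C[0],e=C[1],M=C[2],im=im); return im,C
def load(fn):
    z=np.load("pics/"+fn+".npz"); return z["im"],(z["K"],z["e"],z["M"])
E
python3 - <<'E'
from h import *
C=cam("scene")
for n,u,v,z in [("round",216,245,47),("obl",247,228,47),("sq",250,277,47),("cross",301,252,47),("cap",260,260,18),("pen",148,238,167),("holder",165,300,0),("caseL",285,205,5),("lidtop",385,170,60),("bottleb",332,290,115),("bottle",267,320,115),("beaker",378,265,20),("timer",205,230,20),("wash",418,180,0),("green",287,230,45),("ycross",323,235,45)]:
    print(n,onz(C,u,v,z).round())
for p in [(450,-300,480),(500,-150,480)]:
  for y in (0,np.arctan2(p[1],p[0])):
    print(p,y,solve_ik(p,down(y)))
E
```

```text
round [ 465. -221.   47.]
obl [ 471. -129.   47.]
sq [ 606. -238.   47.]
cross [ 635. -106.   47.]
cap [ 558. -168.   18.]
pen [ 472. -371.  167.]
holder [ 480. -377.    0.]
caseL [430.  49.   5.]
lidtop [587. 335.  60.]
bottleb [ 802. -202.  115.]
bottle [ 760. -329.  115.]
beaker [783.   2.  20.]
timer [ 368. -185.   20.]
wash [652. 445.   0.]
green [551. -66.  45.]
ycross [632. -22.  45.]
(450, -300, 480) 0 [-7.33850576e-01 -2.51125844e-02  1.36868412e+00 -4.44089210e-16
  1.79802112e+00  8.36945751e-01]
(450, -300, 480) -0.5880026035475675 [-7.33850576e-01 -2.51125844e-02  1.36868412e+00 -4.44089210e-16
  1.79802112e+00  1.42494835e+00]
(500, -150, 480) 0 [-4.42601911e-01 -7.11008944e-02  1.41300351e+00 -4.44089210e-16
  1.79969004e+00  1.12819442e+00]
(500, -150, 480) -0.2914567944778671 [-4.42601911e-01 -7.11008944e-02  1.41300351e+00 -4.44089210e-16
  1.79969004e+00  1.41965121e+00]
```

```bash
python3 - <<'E'
from h import *
for i,p in enumerate([(600,-260,420),(560,-120,420),(600,60,420)]):
    try: movep(p,down(0)); hold(.3); snap(f"w{i}.png"); print(read_state()["position"],read_state()["clock"])
    except PlanningError as e: print(p,e)
im,C=snap("side1.png","side")
E
```

```text
[ 599.8072312  -260.41431133  419.91515725] 2.4417
[ 560.13767633 -120.85493636  419.58449051] 3.425
[600.02099293  58.85207043 420.0986783 ] 4.5417
```

View pics/w1.png

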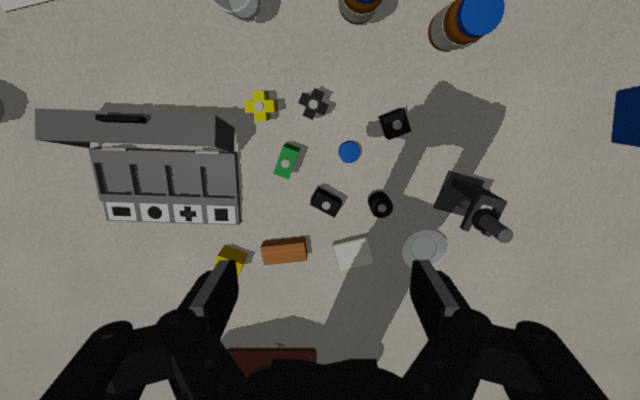

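View pics/w2.png

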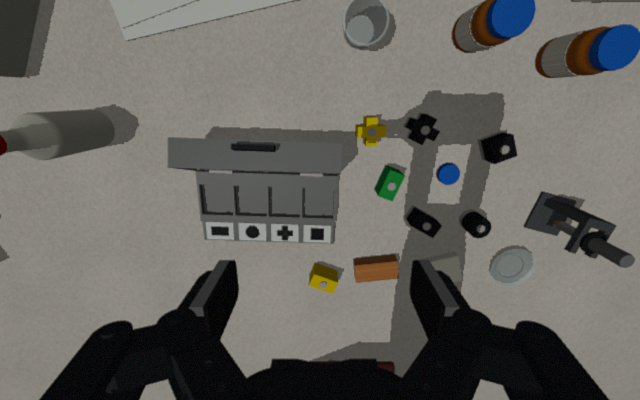

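w1 shows, from +y (left) to -y, labels oblong (122,212), round (155,212), cross (188,213) and square (222,214). The standards are cross (314,103), square (396,123), oblong (326,202) and round (380,204). The pen top is at (502,234). w2 confirms the same layout and the handle black bar on the lid at (255,147).

```bash
python3 - <<'E'
from h import *
im,_=load("w1.png"); c=im[80:280,245:525,::-1]; cv2.imwrite("pics/c1.png",cv2.resize(c,(784,560),interpolation=cv2.INTER_CUBIC))
E
```

```text
(no output)
```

View pics/c1.png

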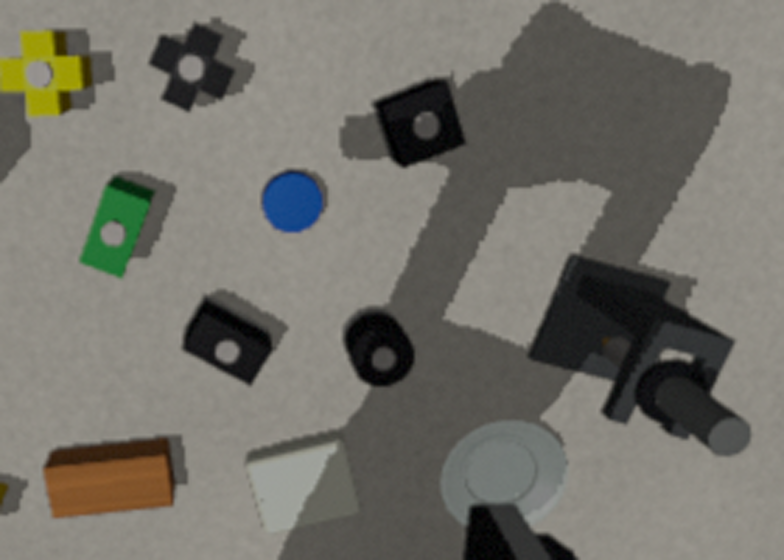

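The crop confirms it: black cross (190,68), square (425,125), oblong (227,350) and round (382,357), and the pen collar at (672,392) in the fork. Now measuring.

```bash
cat >> h.py <<'E'
from scipy import ndimage as ndi
def button(im,C,p,r=30):
    """button centre pixel near world guess p: bright blob inside filled black blob"""
    u,v=proj(C,p)
    x0,y0=int(u-r),int(v-r)
    if x0<0 or y0<0 or u+r>640 or v+r>400: return None
    c=im[y0:y0+2*r,x0:x0+2*r].astype(int); blk=c.max(2)<55
    f=ndi.binary_fill_holes(ndi.binary_closing(blk,iterations=1))&~blk
    lab,n=ndi.label(f)
    best=None
    for i in range(1,n+1):
        a=(lab==i).sum()
        if a<10: continue
        q=ndi.center_of_mass(lab==i); uv=np.array([x0+q[1],y0+q[0]])
        d=np.hypot(*(uv-(u,v)))
        if best is None or d<best[0]: best=(d,uv,a)
    return best
def shape(views,p,r=40):
    """visual hull of black at z=44 -> points"""
    g=np.arange(-r,r+.1,1.); X,Y=np.meshgrid(p[0]+g,p[1]+g); ok=np.ones(X.shape,bool)
    for im,C in views:
        (fx,fy,cx,cy),e,M=C
        q=(np.stack([X,Y,np.full_like(X,44)],-1)-e)@M
        uu=(fx*q[...,0]/q[...,2]+cx).astype(np.float32);vv=(fy*q[...,1]/q[...,2]+cy).astype(np.float32)
        ok&=cv2.remap((im.max(2)).astype(np.float32),uu,vv,cv2.INTER_LINEAR)<60
    ok=ndi.binary_fill_holes(ndi.binary_closing(ok,iterations=2))
    lab,n=ndi.label(ok)
    if n==0: return None
    k=1+np.argmax(ndi.sum(ok,lab,range(1,n+1))); m=lab==k
    z=(X[m]+1j*Y[m]); c=z.mean(); z=z-c
    return np.array([c.real,c.imag]),m.sum(),np.angle((z**2).sum())/2,np.angle((z**4).sum())/4,cv2.minAreaRect(np.c_[X[m],Y[m]].astype(np.float32))
E
python3 - <<'E'
from h import *
V=[load(f"w{i}.png") for i in range(3)]
vs=V
S=load("side1.png")
G=dict(round=(465,-221,47),square=(606,-238,47),oblong=(471,-129,47),cross=(635,-106,47))
for n,g in G.items():
    rs=[];o=[]
    for im,C in V:
        b=button(im,C,g)
        if b is not None: rs.append(ray(C,*b[1])); o.append((b[1].round(1),b[2],onz(C,*b[1],47)[:2].round(1)))
        else: o.append(None)
    print(n,o,tri(rs).round(1) if len(rs)>1 else '')
    q=shape(vs,tri(rs)); print('  ',q)
# label blobs: white tile
for k in (1,2):
    im,C=V[k]; w=((im.min(2)>150)&(im.max(2)-im.min(2)<40)).astype(np.uint8)
    n,l,st,ce=cv2.connectedComponentsWithStats(w)
    for i in range(1,n):
        if 100<st[i,4]<1500: print(k,st[i],ce[i].round(1),onz(C,*ce[i],8)[:2].round(1))
E
```

```text
round [(array([302.2, 228.6]), np.int64(58), array([ 459.2, -223. ])), (array([381.5, 207.7]), np.int64(48), array([ 459.4, -222.6])), (array([480.9, 228.5]), np.int64(53), array([ 459.5, -223.4]))] [ 459.7 -222.9   47.7]
   (array([ 462.46635463, -222.12240608]), np.int64(1294), np.float64(0.26573644108651684), np.float64(0.2930491602743042), ((462.1804504394531, -220.3681640625), (45.25482940673828, 36.769554138183594), 45.0))
square [(array([309.5, 149.5]), np.int64(77), array([ 600.6, -238.2])), (array([396.6, 124. ]), np.int64(63), array([ 601.6, -238. ])), (array([504.8, 149.4]), np.int64(71), array([ 601.1, -238.9]))] [ 601.3 -238.    48.4]
   (array([ 602.51698497, -237.96215004]), np.int64(1409), np.float64(0.33225350866438097), np.float64(-0.40518204293754806), ((602.7086181640625, -238.04774475097656), (39.367408752441406, 36.39628601074219), 21.801410675048828))
oblong [(array([247.5, 226.2]), np.int64(59), array([ 463.9, -125.5])), (array([325.8, 205.2]), np.int64(64), array([ 464.1, -125.5])), (array([426.3, 225.9]), np.int64(41), array([ 464.7, -125.1]))] [ 464.  -125.
[... 404 characters left out ...]
(58), array([ 632.6, -104.7]))] [ 632.3 -104.9   46. ]
   (array([ 632.5999918 , -105.75188511]), np.int64(1231), np.float64(0.8249745697184915), np.float64(-0.45067682359067124), ((632.6681518554688, -105.9732894897461), (40.47715377807617, 42.05829620361328), 18.434947967529297))
1 [107 203  29  17 224] [121.2 211. ] [438.3 260.8]
1 [140 204  29  17 250] [154.3 212. ] [436.2 198.5]
1 [174 205  11  17 120] [178.4 212.8] [434.7 153.3]
1 [192 206  10  16 108] [197.2 213.5] [433.2 117.7]
1 [207 206  28  17 222] [220.5 214.1] [432.1  73.7]
1 [335 240  30  30 464] [347.2 253.3] [ 348.4 -168.4]
2 [207 223  27  16 183] [219.5 230.3] [438.5 259.1]
2 [240 224  11  16 107] [243.3 231.3] [436.4 213.4]
```

Buttons triangulate to 46–48 mm height, which matches the text. Now a composite of the holder and pen from the three views, plus a tile check.

```bash
python3 - <<'E'
from h import *
V=[load(f"w{i}.png") for i in range(3)]
t=[]
for (im,C) in V:
    u,v=proj(C,(475,-374,110)); x=int(min(max(u-50,0),540)); y=int(v-50); print(x,y)
    t.append(cv2.resize(im[y:y+100,x:x+100,::-1],(400,400),interpolation=cv2.INTER_CUBIC))
t=[cv2.convertScaleAbs(a,alpha=1.8,beta=10) for a in t]
im,C=V[1]; b=cv2.resize(im[100:226,30:245,::-1],(400,400*126//215)); b=cv2.copyMakeBorder(b,0,200-b.shape[0] if b.shape[0]<200 else 0,0,0,cv2.BORDER_CONSTANT)
cv2.imwrite("pics/pen3.png",cv2.resize(np.vstack([np.hstack(t[:2]),np.hstack([t[2],cv2.resize(b,(400,400))])]),(600,600)))
E
```

```text
345 186
438 162
540 186
```

View pics/pen3.png

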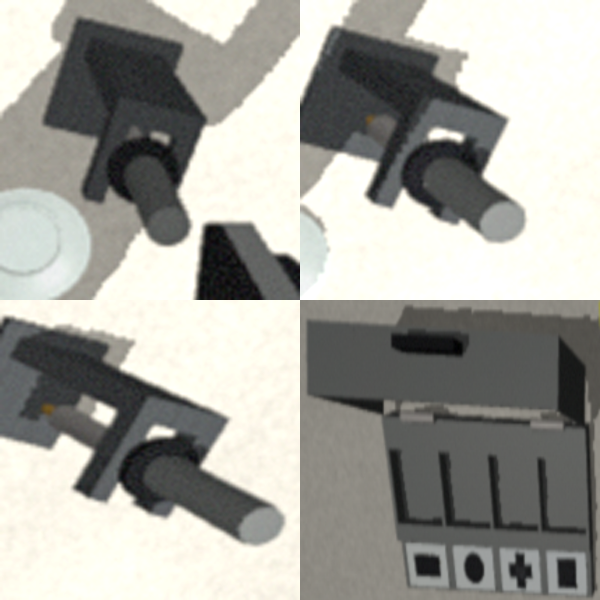

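```bash
python3 - <<'E'
from h import *
V=[load(f"w{i}.png") for i in range(3)]
O=[(345,186),(438,162),(540,186)]
P={'top':[(167,223),(201,221),(260,224)],'collar':[(145,173),(142,174),(160,172)],
'backL':[(117,98),(120,97),(147,99)],'backR':[(206,122),(208,120),(228,119)],
'prongLend':[(83,190),(68,196),(76,189)]}
for n,l in P.items():
    rs=[ray(V[i][1],l[i][0]/3+O[i][0],l[i][1]/3+O[i][1]) for i in range(3)]
    print(n,tri(rs).round(1),[onz(V[i][1],l[i][0]/3+O[i][0],l[i][1]/3+O[i][1],{'top':167,'collar':111}.get(n,105))[:2].round(1) for i in range(3)])
# tiles: height by triangulating black tile centres from views 1,2
for k in (1,2):
    im,C=V[k]
    v0,v1,u0,u1=(195,230,95,245) if k==1 else (215,248,195,340)
    c=im[v0:v1,u0:u1]; print(k,c.max(),np.percentile(c.max(2),[10,50,90]))
    w=(c.min(2)>125).astype(np.uint8)
    w=cv2.morphologyEx(w,cv2.MORPH_CLOSE,np.ones((3,3)))
    f=ndi.binary_fill_holes(w); lab,n=ndi.label(f)
    for i in range(1,n+1):
        if (lab==i).sum()>150:
            q=ndi.center_of_mass(lab==i); uv=(u0+q[1],v0+q[0]); print(np.round(uv,1),(lab==i).sum(),onz(C,*uv,8)[:2].round(1),onz(C,*uv,18)[:2].round(1))
E
```

```text
top [ 463.6 -370.2  166. ] [array([ 464.8, -369.8]), array([ 463.4, -369.5]), array([ 464.1, -369.3])]
collar [ 461.5 -372.3  108.5] [array([ 462.2, -371.8]), array([ 463.1, -370.9]), array([ 462.7, -369.7])]
backL [ 503.  -355.1  106.6] [array([ 502.5, -355.5]), array([ 502.7, -356. ]), array([ 501.9, -356.8])]
backR [ 489.9 -403.   104.8] [array([ 488.9, -403.1]), array([ 490.4, -402.9]), array([ 490.5, -402.5])]
prongLend [ 443.6 -342.5   94.8] [array([ 448.9, -340.6]), array([ 448. , -337.7]), array([ 449.5, -333.3])]
1 163 [ 41. 130. 160.]
[164.8 216.7] 3419 [426.7 180.4] [430.8 174.7]
2 159 [ 36. 125. 156.]
[261.4 235.4] 2845 [427.6 178.9] [432.4 176.6]
```

```bash
python3 - <<'E'
from h import *
q=down(-0.263)
movep((463.5,-370,250),q); servo_line((463.5,-370,143)); s0=read_state()
grip(10,40); s=read_state(); print(s["gripper_width"],s["finger_force"],s["position"])
servo_line((463.5,-370,250),vel=100); hold(.3); s=read_state(); print(s["contact_force"],s["gripper_width"],s["position"])
im,C=snap("pen_up.png")
for z in (100,120,128): print(proj(C,s["position"]+np.array([0,0,-z])))
movep((463,-300,280),q); hold(.3); im,C=snap("pen_up2.png")
for n,g in dict(round=(459.5,-223,47),square=(601.2,-238.3,47),oblong=(464.2,-125.4,47),cross=(632.4,-105,47)).items():
    b=button(im,C,g); print(n,b and onz(C,*b[1],47).round(1))
print(read_state()["clock"])
E
```

```text
20.939948291153232 39.00435447692871 [ 463.63474269 -370.08307524  143.4233735 ]
[ 0.32897957  0.41850832 -1.30281856] 20.817375996103703 [ 463.37329055 -369.88246515  249.56222014]
[322.82467871 208.97543686]
[322.90934191 200.66369444]
[322.93983111 197.67044142]
round [ 458.8 -222.9   47. ]
square [ 600.4 -238.2   47. ]
oblong [ 463.8 -125.2   47. ]
cross [ 631.8 -104.6   47. ]
10.1333
```

View pics/pen_up2.png

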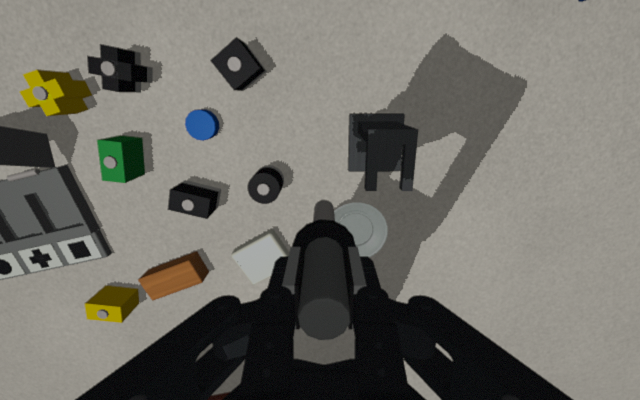

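The picture shows the pen held vertically, its tip at (323,203) as predicted. The standards are unmoved: round (264,186), square (236,64), oblong (189,203), cross (107,68). Now the touches.

```bash
cat > touch.py <<'E'
from h import *
import sys
q=down(-0.263)
B=dict(round=(459.5,-223,47),square=(601.2,-238.3,47),oblong=(464.2,-125.4,47),cross=(632.4,-105,47))
def look(n,g):
    movep((g[0]-50,g[1]-30,250),q); hold(.25); im,C=snap(f"look_{n}.png")
    b=button(im,C,g); return b and onz(C,*b[1],47)
def touch(n):
    p=look(n,B[n]); print(n,p, p is not None and np.round(p-B[n],1))
    if p is None or np.hypot(*(p-B[n])[:2])>4: print("STOP, look again"); sys.exit()
    p=(np.array(B[n])+p)/2
    servo_line((p[0],p[1],190),vel=200); hold(.2); f0=read_state()["contact_force"][2]
    servo_line((p[0],p[1],163),vel=40); s=read_state(); hold(1.0); s2=read_state()
    print("  dF",s["contact_force"][2]-f0,s2["contact_force"][2]-f0,s2["position"].round(1),s2["clock"])
    servo_line((p[0],p[1],240),vel=200)
if __name__=="__main__":
    for n in sys.argv[1:]: touch(n)
E
python3 touch.py round square
```

```text
round [ 458.76026575 -222.68016577   47.        ] [-0.7  0.3  0. ]
  dF 0.7853099297065947 1.3090089270093346 [ 459.1 -222.8  163. ] 13.4333
square [ 600.47112044 -238.27696437   47.        ] [-0.7  0.   0. ]
  dF 2.087526941902396 1.7607121974670572 [ 600.8 -238.3  163. ] 17.35
```

```bash
python3 touch.py oblong cross
```

```text
oblong [ 463.77753938 -125.0818105    47.        ] [-0.4  0.3  0. ]
  dF 2.7277812636644043 2.647194067986969 [ 464.  -125.3  163. ] 21.6083
cross None False
STOP, look again
```

```bash
python3 - <<'E'
from h import *
im,C=load("look_cross.png"); u,v=proj(C,(632.4,-105,47)); print(u,v)
E
```

```text
283.47016330304 138.42864026009832
```

View pics/look_cross.png

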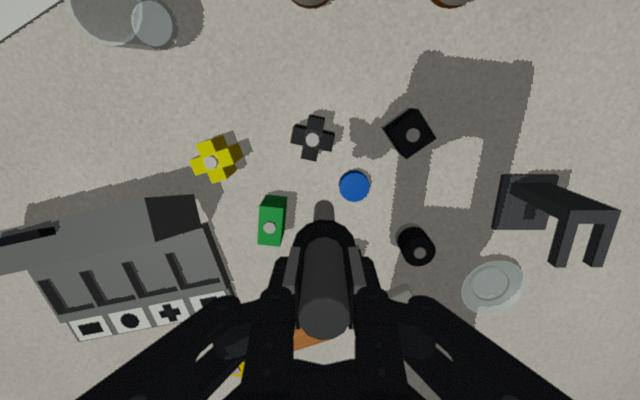

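The cross has been knocked aside: it is now at (312,139) instead of the predicted (283,138). It is still upright, so I re-measure it from two views.

```bash
python3 - <<'E'
from h import *
import re
im,C=load("look_cross.png"); g=onz(C,312,139,47); b=button(im,C,g); a=onz(C,*b[1],47); print(a)
import touch
p=touch.look("cross2",(g[0]-20,g[1]+50,47)); 
im2,C2=load("look_cross2.png"); b2=button(im2,C2,g)
t=tri([ray(C,*b[1]),ray(C2,*b2[1])]); print(onz(C2,*b2[1],47),t)
s=open("touch.py").read(); c=(a+onz(C2,*b2[1],47))/2
open("touch.py","w").write(re.sub(r"cross=\([^)]*\)",f"cross=({c[0]:.1f},{c[1]:.1f},47)",s))
if abs(t[2]-47)<5:
    import importlib; importlib.reload(touch); touch.touch("cross")
E
```

```text
[ 624.06137995 -134.08787115   47.        ]
[ 624.39617917 -133.90436801   47.        ] [ 624.34680623 -134.05964038   48.53970859]
cross [ 623.72808526 -134.76302071   47.        ] [-0.5 -0.8  0. ]
  dF 1.021126960153051 2.0083447398335514 [ 624.  -134.4  163. ] 26.7833
```

```bash
python3 - <<'E'
from h import *
q=down(-0.263)
movep((463,-370,250),q); hold(.2); servo_line((463,-370,155),vel=120); servo_line((463,-370,143),vel=25,force_limit=4); print(read_state()["position"],read_state()["contact_force"])
grip(45); hold(.2); servo_line((463,-370,250),vel=150)
# case views, low, two places; and check pen
movep((520,60,330),down(-0.03)); hold(.3); snap("case0.png")
movep((520,220,330),down(-0.03)); hold(.3); snap("case1.png")
movep((560,-150,330),down(-0.03)); hold(.3); im,C=snap("w3.png"); print(read_state()["clock"])
c=cv2.resize(im[60:360,330:640,::-1],(390,377)); a=load("case0.png")[0][:,:,::-1]; b=load("case1.png")[0][:,:,::-1]
cv2.imwrite("pics/comp.png",np.hstack([cv2.resize(a,(400,250)),cv2.resize(b,(400,250))]))
cv2.imwrite("pics/comp.png",np.vstack([cv2.imread("pics/comp.png"),cv2.resize(im[:,:,::-1],(800,500))[:350]]))
E
```

```text
[ 462.93050176 -369.92527539  143.40386894] [-0.41263401  1.05041544  4.55788855]
36.2083
```

View pics/comp.png

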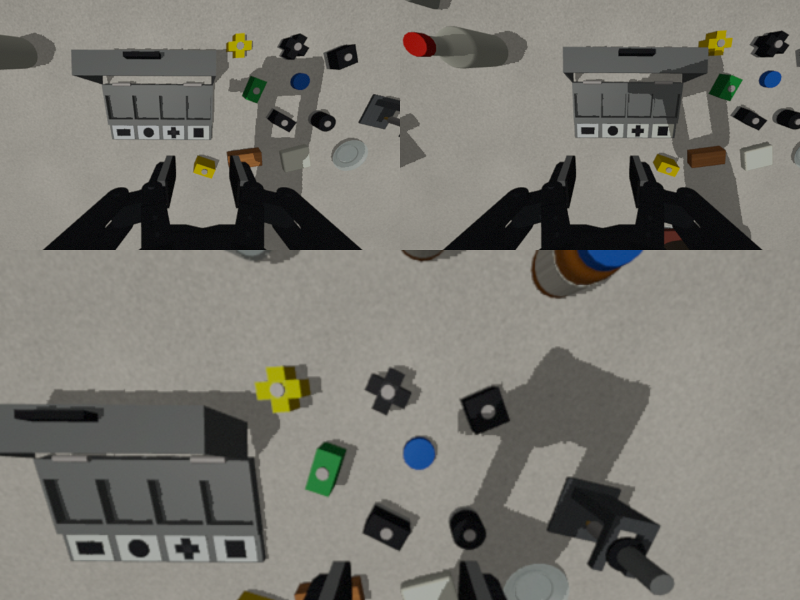

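The composite shows the pen hung again at (625,555). The standards are cross (388,391), square (485,410), oblong (388,527) and round (467,530), with labels oblong/round/cross/square from +y. Now the case geometry.

```bash
python3 - <<'E'
from h import *
fs=["case0.png","case1.png","w3.png","w1.png","w2.png"]
cx=[(124*1.6,238*0,0)]
row={"case0.png":(124,132,200,132),"case1.png":(588-400,131,663-400,131)}
F={"case0.png":[(198,211),(238,211),(277,211),(317,211)],"case1.png":[(301,209),(341,209),(380,209),(420,209)],
"w3.png":[(90/1.25,(548-250)/1.25),(139/1.25,298/1.25),(188/1.25,298/1.25),(236/1.25,298/1.25)],
"w1.png":[(122,212),(155,212),(188,213),(222,214)],"w2.png":[(220,231),(252,232),(285,233),(317,234)]}
rays=[[] for _ in range(4)]
for f,l in F.items():
    im,C=load(f); m=im.max(2)
    for i,(u,v) in enumerate(l):
        x,y=int(round(u)),int(round(v)); r=9
        c=m[y-r+1:y+r,x-r-3:x+r+4]; d=c<85
        lab,n=ndi.label(d)
        k=[j for j in range(1,n+1)]
        # component nearest the centre
        best=min(k,key=lambda j:np.hypot(*(np.array(ndi.center_of_mass(lab==j))-(r-1,r+3)))-0.05*(lab==j).sum())
        q=ndi.center_of_mass(lab==best); uv=(x-r-3+q[1],y-r+1+q[0]); rays[i].append(ray(C,*uv))
        print(f,i,np.round(uv,1),(lab==best).sum(),onz(C,*uv,8)[:2].round(1))
T=[]
for r in rays: T.append(tri(r)); print(T[-1].round(1))
T=np.array(T)
# fit line
ys=np.array([93,31,-31,-93.]); c=T[:,:2].mean(0); ax=((T[:,:2]-c)*ys[:,None]).sum(0); yaw=np.arctan2(-ax[0],ax[1]); print("yaw",yaw,"scale",np.hypot(*ax)/(ys**2).sum())
e=np.array([np.cos(yaw),np.sin(yaw)]); n=np.array([-e[1],e[0]]); o=c+64*e; print("case origin",o)
for i,k in enumerate(["oblong","round","cross","square"]): print(k,(o+n*ys[i]).round(1))
E
```

```text
case0.png 0 [197.5 211.5] 208 [438.1 259.5]
case0.png 1 [237.4 211.7] 191 [435.8 196.7]
case0.png 2 [277.2 211.6] 193 [434.1 134.2]
case0.png 3 [317.4 212. ] 234 [431.5  71.1]
case1.png 0 [300.1 208.5] 210 [438.5 257.6]
case1.png 1 [340.2 208.7] 191 [436.2 194.6]
case1.png 2 [380.1 208.9] 203 [434.  132.1]
case1.png 3 [420.2 209.4] 220 [431.3  69.2]
w3.png 0 [ 71.9 237.9] 195 [437.5 262.1]
w3.png 1 [110.6 238.4] 177 [435.  199.5]
w3.png 2 [149.4 238.4] 186 [433.2 136.6]
w3.png 3 [188.1 238.9] 201 [430.7  73.9]
w1.png 0 [120.9 211. ] 153 [438.3 261.2]
w1.png 1 [154.5 212.2] 136 [435.9 198.3]
w1.png 2 [187.7 213.3] 137 [433.7 135.7]
w1.png 3 [221.  214.5] 154 [431.2  72.9]
w2.png 0 [219.7 230.5] 135 [438.2 258.8]
w2.png 1 [252.1 231.6] 127 [435.8 196.4]
w2.png 2 [284.4 232.6] 136 [433.5 134. ]
w2.png 3 [316.8 233.7] 149 [431.2  71.2]
[440.4 257.   13.5]
[438.1 194.9  13.7]
[435.9 133.1  13.4]
[433.5  71.   13.5]
yaw -0.03688206882001674 scale 1.0002948586436269
case origin [500.94971282 161.65303365]
oblong [504.4 254.6]
round [502.1 192.6]
cross [499.8 130.7]
square [497.5  68.7]
```

```bash
cat > pp.py <<'E'
from h import *
import sys
CY=-0.0369
S=dict(oblong=(504.4,254.6),round=(502.1,192.6),cross=(499.8,130.7),square=(497.5,68.7))
def pick_place(n,g,yaw,w):
    movep((g[0]-40,g[1],240),down(0)); hold(.25); im,C=snap(f"pk_{n}.png"); b=button(im,C,g)
    if b is None: print(n,"not seen"); sys.exit()
    p=onz(C,*b[1],47); print(n,p.round(1),np.round(p-g,1))
    if np.hypot(*(p-g)[:2])>5: print("moved"); sys.exit()
    p=(p+g)/2; q=down(yaw)
    grip(min(w+26,85)); movep((p[0],p[1],120),q); servo_line((p[0],p[1],34),vel=120); grip(w-8,40)
    s=read_state(); print("  width",s["gripper_width"],s["finger_force"])
    if s["gripper_width"]<w-5: print("missed"); sys.exit()
    servo_line((p[0],p[1],180),vel=150)
    qp=down(CY+np.pi/2); t=S[n]
    movep((t[0],t[1],180),qp); hold(.2); servo_line((t[0],t[1],60),vel=150); hold(.15)
    hit=servo_line((t[0],t[1],37.5),vel=25,force_limit=6); s=read_state(); print("  place",hit,s["position"].round(1),s["gripper_width"])
    grip(w+16); hold(.1); servo_line((t[0],t[1],180),vel=150); print("  t",read_state()["clock"])
E
python3 - <<'E'
from h import *
G=dict(square=(600.8,-238.3,47),oblong=(464,-125.3,47),cross=(624,-134.4,47))
for n,g in G.items():
    vs=["w3.png","case0.png","look_cross2.png"]+(["w1.png","w0.png","w2.png"] if n!="cross" else ["look_cross.png"])
    vs=[v for v in vs if not(n=="oblong" and "look" in v)]
    q=shape([load(v) for v in vs],g)
    print(n,q)
E
```

```text
square (array([ 602.38018532, -237.93791875]), np.int64(1403), np.float64(0.4461143456912978), np.float64(-0.4177318738928245), ((602.6620483398438, -237.9551544189453), (39.367408752441406, 36.39628601074219), 21.801410675048828))
oblong (array([ 465.24656489, -125.7351145 ]), np.int64(1310), np.float64(1.0133809954666073), np.float64(0.6783906305404178), ((465.3077087402344, -126.26155090332031), (47.50529861450195, 28.279916763305664), 60.2551155090332))
cross (array([ 623.78090367, -134.31133845]), np.int64(1173), np.float64(0.4409911888908374), np.float64(-0.47097065991352505), ((623.5453491210938, -134.0435791015625), (40.80329895019531, 41.10441970825195), 17.525575637817383))
```

```bash
python3 - <<'E'
from pp import *
pick_place("oblong",np.array((464,-125.3,47)),1.035,28)
movep((440,120,300),down(0)); hold(.3); im,C=snap("after1.png")
g=(504.4,254.6,51); b=button(im,C,g); print(b and onz(C,*b[1],51))
E
```

```text
oblong [ 463.7 -125.2   47. ] [-0.3  0.1  0. ]
  width 27.597438118288984 40.879976749420166
  place True [504.1 254.5  39.1] 27.23095091607804
  t 45.75
[504.67391227 253.84800708  51.        ]
```

View pics/after1.png

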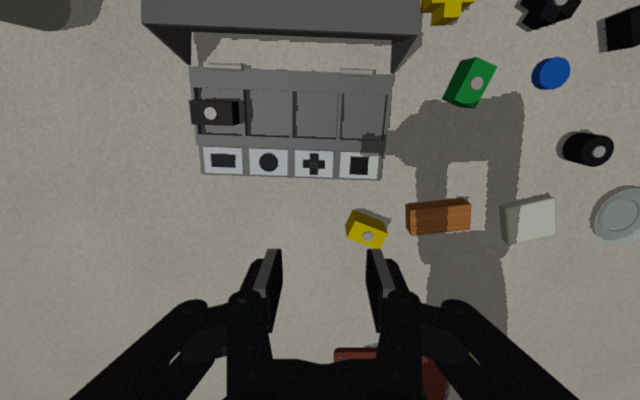

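The oblong (210,112) stands in its bay above the oblong label, contact at the expected height. Continuing with the other three.

```bash
python3 - <<'E'
from pp import *
pick_place("round",np.array((459.2,-222.9,47)),0.0,40)
pick_place("cross",np.array((624,-134.3,47)),1.09,46)
pick_place("square",np.array((600.8,-238.3,47)),1.948,38)
E
```

```text
round [ 458.8 -222.7   47. ] [-0.4  0.2  0. ]
  width 38.69526523548814 40.03571033477783
  place True [501.7 192.5  39.3] 39.07327921171495
  t 57.275
cross [ 623.8 -134.    47. ] [-0.2  0.3  0. ]
  width 45.64967020084041 42.2789204120636
  place True [499.4 130.7  39.4] 45.5321210317042
  t 67.2083
square [ 600.3 -238.3   47. ] [-0.5 -0.   0. ]
  width 37.35534329125807 41.651031374931335
  place True [497.1  68.7  39.4] 37.43236963984021
  t 77.9583
```

```bash
python3 - <<'E'
from h import *
movep((520,100,320),down(0)); hold(.3); a,_=snap("lid0.png")
movep((440,160,400),down(0)); hold(.3); b,_=snap("lid1.png"); s,_=snap("lids.png","scene")
cv2.imwrite("pics/lidc.png",np.vstack([np.hstack([cv2.resize(i[0:240,100:500,::-1],(400,240)) for i in (a,b)]),cv2.resize(s[150:250,240:440,::-1],(640,320))[:, :].copy() if 0 else cv2.copyMakeBorder(cv2.resize(s[150:250,240:440,::-1],(640,320)),0,0,0,160,cv2.BORDER_CONSTANT)]))
for f,zs in (("lid0.png",51),("lid1.png",51)):
    im,C=load(f)
    for n,g in dict(oblong=(504.4,254.6),round=(502.1,192.6),cross=(499.8,130.7),square=(497.5,68.7)).items():
        q=button(im,C,(*g,51),22); print(n,q and (onz(C,*q[1],51)[:2]-g).round(1))
E
```

```text
oblong [ 0.2 -0.9]
round [ 0.2 -2.7]
cross [ 0.3 -0.6]
square [0.5 0.8]
oblong [ 0.4 -0.6]
round [ 0.3 -2.6]
cross [ 0.5 -0.6]
square [0.5 0.9]
```

View pics/lidc.png

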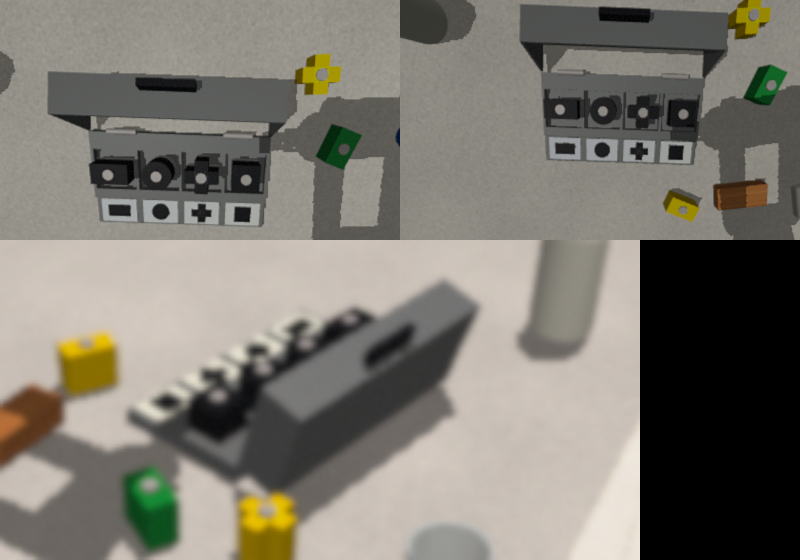

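```bash
python3 - <<'E'
from h import *
A=load("lid0.png")[1];B=load("lid1.png")[1]
y=-0.0369;o=np.array([500.9,161.6,0])
for n,a,b in [("farL",(148,72),(220,5)),("farR",(397,82),(428,13)),("nearL",(148,113),(221,40)),("nearR",(393,122),(427,50)),("tab",(267,84),(325,14))]:
    p=tri([ray(A,*a),ray(B,*b)]); l=R.from_euler('z',-y).apply(p-o); print(n,p.round(1),l.round(1),np.degrees(np.arctan2(l[2]-18.5,54-l[0])).round(1))
E
```

```text
farL [627.5 283.7  98.6] [122.  126.7  98.6] 130.3
farR [620.2  23.3  87. ] [ 124.3 -133.8   87. ] 135.7
nearL [586.9 281.2 116.7] [ 81.5 122.7 116.7] 105.7
nearR [577.7  24.8  96.7] [  81.8 -133.9   96.7] 109.6
tab [615.3 157.  111.8] [114.5  -0.4 111.8] 122.9
```

Rim angles give the lid at about 1.85 rad, and all four standards sit within 3 mm of their bay centres. I'll touch the free bench behind the lid to calibrate the fingertip length, then sweep the lid shut.

```bash
cat > lid.py <<'E'
from h import *
CY=-0.0369; o=np.array([500.9,161.6]); e=np.array([np.cos(CY),np.sin(CY)]); q=down(CY)
def W(x,z): return (*(o+x*e),z)
grip(0,30)
movep(W(190,200),q); servo_line(W(190,40),vel=150); hold(.2)
hit=servo_line(W(190,-10),vel=20,force_limit=5); L=read_state()["position"][2]; print("tips",hit,L)
servo_line(W(190,90+L),vel=150)
def P(th,a=88,b=44): return 54-a*np.cos(th)+b*np.sin(th), 18.5+a*np.sin(th)+b*np.cos(th)
for th in np.arange(1.90,0.05,-0.1):
    x,z=P(th)
    if th>np.pi/2: x=P(th,97)[0]
    servo_line(W(x+11,z+L),vel=80)
s=read_state(); print(s["position"]-(0,0,L),s["contact_force"],s["clock"])
x,z=P(0); hit=servo_line(W(x+11,z+L-5),vel=15,force_limit=12); s=read_state(); print(hit,s["position"][2]-L,s["contact_force"])
servo_line(W(x+11,180+L),vel=150)
movep((440,160,400),q); hold(.3); a,_=snap("end.png"); b,_=snap("ends.png","scene"); c,_=snap("endd.png","side"); print(read_state()["clock"])
cv2.imwrite("pics/endc.png",np.vstack([np.hstack([a[0:260,100:500,::-1],b[80:340,100:500,::-1]]),cv2.copyMakeBorder(c[100:400,:,::-1],0,0,0,160,cv2.BORDER_CONSTANT)]))
E
python3 lid.py
```

```text
tips True 19.11908739226309
[481.90012754 162.22237914  70.30792162] [-0.04675642 -0.60640622  0.19534501] 91.6667
True 62.40112140288783 [-1.69465064 -1.28144567  5.1360162 ]
94.5583
```

View pics/endc.png

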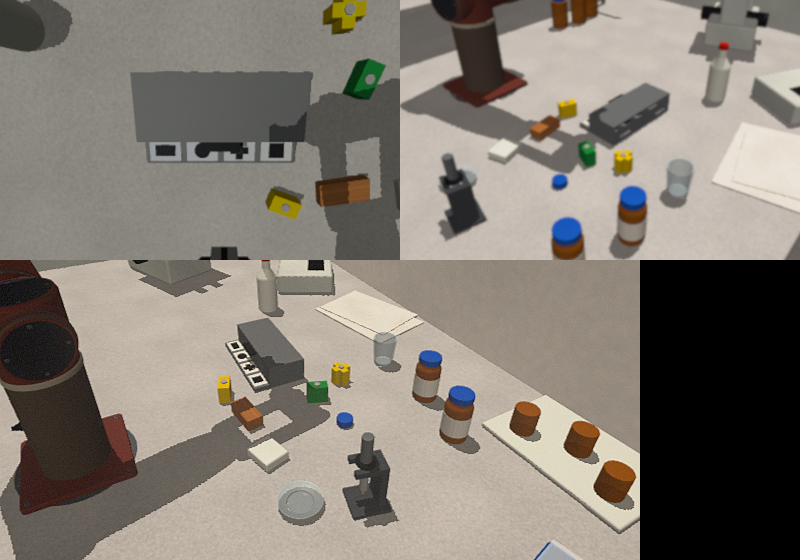

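The end pictures show the lid down over the bays at (222,107), its top at 62.4 mm against 62.5 mm nominal. The pen hangs upright in its fork at (367,445) in the side view, and the bystanders are in place.

```bash
python3 -c "
from bench import *
print(hand_in())"
```

```text
the job is handed in; nothing more can be done
None
```

The job is handed in; the judge returned no verdict: I touched all four buttons in order (re-measuring the cross after it was knocked aside), hung the pen back in its fork, stood each standard in its labelled bay and shut the lid.

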